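Hang the lift-off guard gate on a leak-test rig and start the test

ROBOT

A 6-joint arm with a two-finger parallel gripper is mounted at the origin on a cart in front of the work surface, level with it; the furniture and walls round the work are solid. World frame = base frame: x ahead of the robot, y to its left, z up, the work surface at z = 0. Lengths are in m, angles in rad, forces in N, time in s.
With the tool pointing down it reaches from about 0.375 to 0.975 m from the base axis. Payload 3.8 kg.
Tool frame: the origin (TCP) lies where the fingers leave the gripper's body, on its centre line; the fingertips stand 73 mm ahead of it and the grasp point (between the pads) lies 54 mm ahead of it (nose_length is the distance from the TCP to the fingertips, in m); z points along the fingers, y is the line along which they close (so a half turn about z gives the same grasp; the last joint's range is limited). The gripper opens to 85 mm and grips with 20 to 120 N. Pads are 22 mm wide; open, the fingers measure 114 mm over their backs; the gripper's body (76 mm by 85 mm) begins 54 mm behind the grasp point. The pads swing forward as they close: fully open they stand 13 mm farther back than shut.
Start: joints at [-1.305, 0.264, 1.604, -0, 1.274, -0.037], TCP at [0.201, -0.644, 0.304] pointing down, gripper open.
Joint ranges: [-2.63, 2.63], [-0.94, 2.18], [0.31, 2.57], [-1.31, 4.45], [0, 2.66], [-2.55, 2.55]. Speed limits (rad/s): [2.57, 2.57, 3.14, 3.14, 3.14, 3.14].

INTERFACE

Orientations are given as a rotation vector (axis times angle).
In Python, from workcell import read_state, read_camera, calibration, finish_job, look_for, cut_out, tip_of, nose_length gives the robot as it stands.
- The arm moves only by the tool step_arm, never from a script. Its argument "targets" is a list of rows, each a list of 3 entries, a list of its own where there are three numbers: the turn, a rotation vector about the tool's x, y, z in rad, then the shift along the tool's x, y, z in mm, then the finger opening in mm, from 0 to 85.4. In form: [[[ax, ay, az], [x, y, z], grip], ...]. A call has 1 to 5 rows; each row shifts and turns the commanded pose from where the row before left it, along the tool's axes as they then stand; what a row does not reach is not made up. A row lasts 1/12 s, in which the tool goes at most 41.7 mm and 7.16 degrees, less where a joint would pass 70% of its speed; a pose out of reach is approached as far as the arm can. A call with a gripper value outside its range is refused whole. The fingers move at their own pace and stop on an object; "grip_force" is the grip in N (left out, the last holds). Time passes only in rows, so rows that do not move let the fingers close. It gives the time, the measured TCP pose, the force, the opening and the grip force at its end, in the units of the state.
- read_state(): the state, without advancing time (a new reading comes with each control period).
- read_camera(name): name is "scene" or "top"; returns the picture (480x640x3 uint8, red, green, blue); there is no depth.
- calibration(name): a dict with "camera_matrix" (3x3 intrinsics, pixels), "R" (3x3) and "t" (3): a world point X has camera coordinates R X + t. Camera axes: x right, y down, z forward; pixel columns grow to the right and rows downward; lengths in m; the calibration is good to about 2 mm. A picture is of the moment at which its call begins. calibration takes no time and is no camera call.
- finish_job(): hands the job in; it is judged then, once.
Trained networks look in the newest picture that a camera, given by its name, has taken for a name from the list of things; names that differ only in an ending like _2 or _b are one class to them, and where a whole thing is asked for, a point or a joint stands for the part that bears it (a point fixed in the world has none). Each returns a list of dicts, best first, with "score" (0 to 1); they miss things now and then, are a little off and sometimes report something else, mostly with a low value. They report only what shows in the picture. A call takes as long as a camera call. They do not tell look-alikes from the thing itself.
- look_for(camera, query): "extent" ([left, top, right, bottom] in pixels, round what is visible of it).
- cut_out(camera, query): "region" (480x640 bool, what is visible of it) and "extent" ([left, top, right, bottom] in pixels, round what is visible of it).
- tip_of(camera, query): "at" ([row, column] in pixels: a listed point, or the origin of a listed thing).
The state is a dict: "time": time; "q": joint angles; "joint_vel": joint speeds; "joint_torque": joint torques, N m; "tool_pos": TCP position; "tcp_rot": TCP orientation; "wrist_force": force on the tool from outside, world axes, zero at the start; "torque": the same for the moment, N m; "width": opening from 0.0 (shut) to 1.0 (fully open); "grip_force": force on a finger pad.
Only numpy, scipy, OpenCV 4.12 (cv2) and the standard library are available. Lean on these libraries where they do the work, as an engineer would, in place of code of your own. Each camera call takes 0.05 s, during which the arm holds its last target. There are 200 camera calls.

TASK

The valve test rig is loaded but its yellow guard gate is off and standing in the rack. Lift the gate out, lower it with both hinge sockets fully down on the rig's two pintles, let go of it and swing it shut against its buffers; only then press the white, the blue and the green button of the station, one after another in that order. Keep off the red stop, and do not tip or push about the other things on the bench.

Things in the scene. Friction and masses are not known exactly. Their poses are not given: they have to be found in the camera images.
- gate: lift-off guard gate: yellow frame, clear window, loose leaf 166 wide x 168 high x 12 mm, about 0.45 kg. Origin on the hinge axis, level with the lower edge; z up. The leaf runs along its own -y, 14 to 180 mm from the axis; own -x is its outer face, whose black bow handle stands 35 mm out, 160 mm from the axis, 35 to 115 mm up. Starts upright in a rack slot, lower edge 8 mm above the bench
- gate_grip (a point): top face of the gate's solid top rail (16 mm high, 12 mm thick: pinch it here from above), over the centre of mass: 95 mm from the hinge axis, 168 mm above the lower edge. Below this rail, behind the leaf (+x), only a small steel tongue stands out, 28 mm, at 148 mm from the axis and 92 mm up
- socket_low (a point): mouth (underside) of the gate's lower hinge socket: a steel tube open at both ends, 26 mm long, 17 mm outside, 10 mm inside, upright on the gate's hinge axis; the mouth is 24 mm above the gate's lower edge
- socket_high (a point): mouth (underside) of the upper hinge socket, an equal tube on the same axis, 114 mm above the gate's lower edge, 90 mm above the lower mouth
- rig: fixed leak-test rig, 216 wide x 165 deep x 223 mm high (gauge at the back to 270). Origin under its centre on the bench. Open front faces own -x, post faces at x = -62. Hinge at +y. Shut, the gate's axes are parallel to the rig's; opened, gate yaw = rig yaw - opening. A yellow lip 215 mm up (y -46 to +34, out to x -81) covers the shut gate: it goes on or off only when open 0.7 rad or more
- pintle_low (a point): centre of the lower pintle's shoulder on the rig, 60 mm above the bench, where the mouth of socket_low rests (gate's lower edge then 36 mm, top 204 mm above the bench). Upright pin 8 mm thick, 27 mm tall above the shoulder, the last 10 mm tapering to a 2.4 mm tip. At x = -75, y = +85 mm in the rig's frame
- pintle_high (a point): centre of the upper pintle's shoulder, 90 mm straight above the lower one, equal pin; socket_high rests here
- rack: fixed plywood rack, 150 x 104 mm, two rubber-lined slots along its own x at y = +24 and -24 mm, slot floor 8 mm and fences 44 mm above the bench, 15 mm between fences; the gate stands in one slot, the grey side panel in the other. Left or right of the rig; origin under its centre
- station: fixed push-button station, grey box 84 x 216 mm, top 50 mm above the bench; origin under its centre. On top in a row along its y: white at +76, blue at +27, green at -22 mm, and the large red stop (36 mm across, top 74 mm above the bench) at -74 mm. Left or right of the rig
- white_button (a joint): travel of the white button (controls on): 0 up, 0.006 m fully down; springs back; fully down takes 5 N
- white_button_top (a point): centre of the top face of the white button (controls on), 26 mm across, 72 mm above the bench when up, standing 10 mm above its metal ring (42 mm across)
- blue_button (a joint): travel of the blue button (reset): 0 up, 0.006 m fully down; springs back; fully down takes 5 N
- blue_button_top (a point): centre of the top face of the blue button (reset), 26 mm across, 72 mm above the bench when up, standing 10 mm above its metal ring (42 mm across)
- green_button (a joint): travel of the green button (start): 0 up, 0.006 m fully down; springs back; fully down takes 5 N
- green_button_top (a point): centre of the top face of the green button (start), 26 mm across, 72 mm above the bench when up, standing 10 mm above its metal ring (42 mm across)
- stop_button (a joint): travel of the red stop button: 0 up, 0.006 m down; takes 8 N; not to be pressed
- tub: small white lidded plastic tub, 64 mm wide, 66 mm high; origin under it, on the bench; a bystander
- glue: small white adhesive bottle, 25 mm wide, 80 mm high; origin under it, on the bench; a bystander
- mug: red travel mug, 74 mm wide, 164 mm high; origin under it, on the bench; a bystander
- nipple_a: brass hose nipple lying on the bench, 52 x 27 x 24 mm; origin under it, on the bench; a bystander
- nipple_b: brass hose nipple lying on the bench, 59 x 31 x 27 mm; origin under it, on the bench; a bystander
- parts_bin: small blue picking bin with fittings, 136 x 104 x 81 mm; origin under it, on the bench; a bystander
- spare_valve: brass ball valve with a red lever, 36 x 85 x 50 mm; origin under it, on the bench; a bystander
- side_panel: plain grey panel 160 long x 100 high x 10 mm, upright in the rack's other slot, 48 mm beside the gate; origin 17 mm beyond one end, at the lower edge, the panel running along its own -y; a bystander, not needed
Not all that is in view belongs to the job. What is shaped like the station but purple is not meant.

How it is judged:
By the outcome, as a careful person would: the job done as asked, in the order asked, and still so for the second after the job is handed in, with the robot touching nothing.
It also fails if it takes over 72 s, if anything falls off the work surface, if the arm or the gripper's body presses on something with over 40 N, if the wrist force passes 120 N, or if a joint passes its speed limit or range.

## Working session

There is one attempt and no reset: what is moved stays moved. The work goes in short steps, Python scripts to look and compute and a tool call to move; the robot and the scene stay as the last step left them, time stands still between calls to the robot, and variables do not carry over. Pictures are saved under pics/ and viewed, at most 10 in all, crops included, and the job is handed in when it is done.

Besides the shell and the picture viewer there is one more tool, called as name(argument=value, ...) on one line, values as JSON. step_arm: Moves the arm, as the interface text tells. Its arguments: {"type":"object","properties":{"targets":{"type":"array","items":{"type":"array"}},"grip_force":{"type":"number"}},"required":["targets"]}

```bash
ls; mkdir -p pics; cat > h.py <<'E'
import numpy as np,cv2
from workcell import *
def snap(n,f=None):
    im=read_camera(n)
    if f: cv2.imwrite('pics/'+f,im[:,:,::-1])
    return im
def ray(n,rc):
    c=calibration(n);K,R,t=map(np.array,(c['camera_matrix'],c['R'],c['t']))
    d=R.T@np.linalg.inv(K)@np.array([rc[1],rc[0],1.]);return -R.T@t,d/np.linalg.norm(d)
def atz(n,rc,z):
    o,d=ray(n,rc);return o+d*(z-o[2])/d[2]
def proj(n,X):
    c=calibration(n);K,R,t=map(np.array,(c['camera_matrix'],c['R'],c['t']))
    p=K@(R@np.array(X)+t);return np.array([p[1],p[0]])/p[2]
def tri(a,b):
    (o1,d1),(o2,d2)=a,b
    s=np.linalg.lstsq(np.c_[d1,-d2],o2-o1,rcond=None)[0]
    p,q=o1+d1*s[0],o2+d2*s[1];return (p+q)/2,np.linalg.norm(p-q)
E
python3 - <<'E'
from h import *
np.set_printoptions(precision=3,suppress=True)
a=snap('scene','s0.png');b=snap('top','t0.png')
for n in('scene','top'):
    c=calibration(n);print(n,c);
print(read_state())
for q in ['gate_grip','socket_low','socket_high','rig','pintle_low','pintle_high','rack','station','white_button_top','blue_button_top','green_button_top','gate','side_panel','stop_button']:
    r={n:[(np.round(x['at']).tolist(),round(x['score'],2)) for x in tip_of(n,q)[:3]] for n in('scene','top')}
    print(q,r)
E
```

```text
pics
scene {'camera_matrix': array([[577.416,   0.   , 315.576],
       [  0.   , 577.416, 239.132],
       [  0.   ,   0.   ,   1.   ]]), 'R': array([[-0.662, -0.749,  0.006],
       [-0.561,  0.49 , -0.667],
       [ 0.497, -0.445, -0.745]]), 't': array([0.392, 0.327, 2.06 ])}
top {'camera_matrix': array([[560.867,   0.   , 320.929],
       [  0.   , 560.867, 236.14 ],
       [  0.   ,   0.   ,   1.   ]]), 'R': array([[ 0.001, -1.   , -0.002],
       [-0.992, -0.001, -0.126],
       [ 0.126,  0.002, -0.992]]), 't': array([0.095, 0.539, 1.654])}
{'time': 0.1, 'q': array([-1.305,  0.265,  1.605,  0.   ,  1.274, -0.037]), 'joint_vel': array([-0.002, -0.001, -0.003,  0.   ,  0.001,  0.001]), 'joint_torque': array([  0.001, -51.67 , -36.859,   0.   ,   0.006,  -0.   ]), 'tool_pos': array([ 0.201, -0.644,  0.303]), 'tcp_rot': array([-3.104, -0.473,  0.   ]), 'wrist_force': array([ 0.119, -0.858, -0.139]), 'torque': array([-0.012, -0.062, -0.023]), 'grip_force': 0.0, 'width': 0.9966333365086093}
gate_grip {'scene': [([184.0, 408.0], 0.79)], 'top': [([260.0, 491.0], 0.92)]}
socket_low {'sc
[... 955 characters left out ...]
button_top {'scene': [([351.0, 203.0], 0.49), ([234.0, 311.0], 0.19)], 'top': [([279.0, 123.0], 0.64), ([269.0, 223.0], 0.53)]}
green_button_top {'scene': [([344.0, 214.0], 0.41), ([292.0, 270.0], 0.38)], 'top': [([262.0, 240.0], 0.58), ([272.0, 139.0], 0.44)]}
gate {'scene': [([206.0, 383.0], 0.57)], 'top': [([241.0, 461.0], 0.73)]}
side_panel {'scene': [([212.0, 379.0], 0.83)], 'top': [([245.0, 445.0], 0.75)]}Traceback (most recent call last):
  File "<stdin>", line 8, in <module>
ValueError: it knows: blue_button_top, gate, gate_grip, glue, green_button_top, mug, nipple, parts_bin, pintle_high, pintle_low, rack, rig, side_panel, socket_high, socket_low, spare_valve, station, tub, white_bu
```

View pics/s0.png

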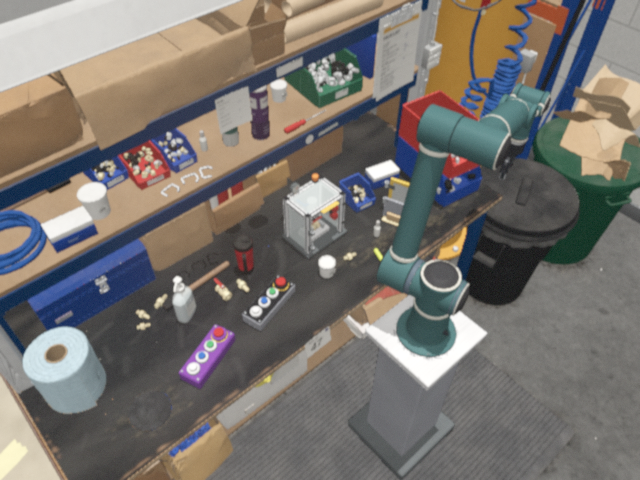

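View pics/t0.png

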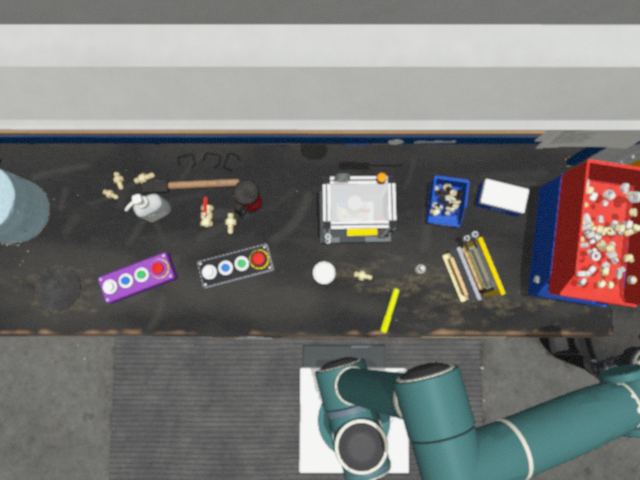

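```bash
python3 - <<'E'
import cv2,numpy as np
t=cv2.imread('pics/t0.png');s=cv2.imread('pics/s0.png')
a=cv2.resize(t[160:310,190:515],(780,360),interpolation=cv2.INTER_CUBIC)
b=cv2.resize(s[165:255,275:420],(387,240),interpolation=cv2.INTER_CUBIC)
c=cv2.resize(s[265:390,170:310],(269,240),interpolation=cv2.INTER_CUBIC)
o=np.zeros((600,780,3),np.uint8);o[:360]=a;o[360:,:387]=b;o[360:,400:669]=c
cv2.imwrite('pics/c1.png',o)
E
```

```text
(no output)
```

View pics/c1.png

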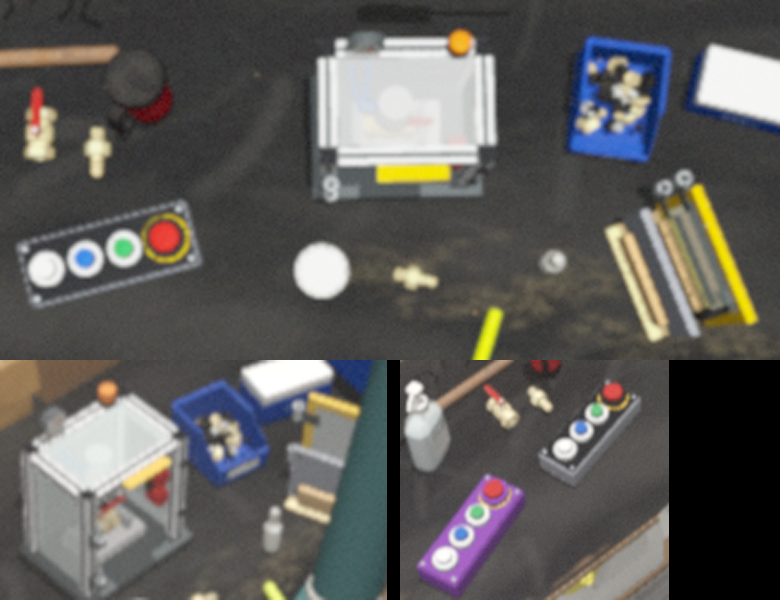

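```bash
python3 - <<'E'
from h import *
np.set_printoptions(precision=4,suppress=True)
t=cv2.imread('pics/t0.png');s=cv2.imread('pics/s0.png')
for n,im in(('top',t),('scene',s)):
    h=cv2.cvtColor(im,cv2.COLOR_BGR2HSV);m=cv2.inRange(h,(20,120,110),(33,255,255))
    k,l,st,ce=cv2.connectedComponentsWithStats(m)
    for i in range(1,k):
        if st[i,4]>15: 
            pts=np.argwhere(l==i)[:,::-1].astype(np.float32);print(n,st[i],ce[i],cv2.minAreaRect(pts))
print('grip',atz('top',(260,491),.176),tri(ray('top',(260,491)),ray('scene',(184,408))))
print('sockhi',atz('top',(235,473),.122))
for a,b in[((244,328),.060),((240,328),.060),((236,329),.150),((238,328),.177)]: print('pin',atz('top',a,b))
print('tri low',tri(ray('top',(240,328)),ray('scene',(249,310))),'hi',tri(ray('top',(236,329)),ray('scene',(231,312))))
for nm,p in dict(w=(271,208.5),b=(268,225.5),g=(263.5,241.5),r=(258.5,259)).items(): print(nm,atz('top',p,.072))
for nm,p in dict(w=(286,255),).items(): print(nm,atz('scene',p,.072))
c=calibration('top');print(-np.array(c['R']).T@c['t'])
def cor(x,y):return np.array([160+y/2.4,190+x/2.4])
for x,y,z in[(665,187,.058),(685,178,.148),(313,198,0.),(483,193,0.),(331,188,.177)]:print(atz('top',cor(x,y),z))
E
```

```text
top [633 161   7   4  19] [636.7368 162.8947] ((636.0, 162.5), (3.0, 6.0), 90.0)
top [378 174   7   8  41] [381.3171 177.122 ] ((381.5, 176.99998474121094), (6.363960266113281, 6.363960266113281), 45.0)
top [347 229  31   7 214] [361.9346 231.986 ] ((362.0, 232.0), (6.0, 30.0), 90.0)
top [476 236  30  60 464] [491.0797 268.1034] ((484.5872802734375, 268.1405334472656), (62.93250274658203, 20.778059005737305), 67.61986541748047)
top [468 242   5   5  19] [469.8947 244.    ] ((470.0, 244.0), (4.0, 4.0), 90.0)
top [249 249  20  21 147] [259.415  259.8844] ((258.5, 259.0), (20.0, 19.0), 90.0)
top [380 288  20  46 352] [389.446  310.8153] ((389.4869689941406, 310.1929931640625), (8.06220531463623, 46.8361930847168), 16.8583984375)
scene [391 178  19   9  86] [399.9186 181.6744] ((399.9385070800781, 181.99232482910156), (18.481176376342773, 6.2017364501953125), 7.125016689300537)
scene [388 189   4   8  21] [389.5714 192.4762] ((389.5961608886719, 192.51922607421875), (2.5495097637176514, 7.0601806640625), 11.309932708740234)
scene [322 202  16  10  42] [330.2857 206.9048] ((329.8076782226
[... 345 characters left out ...]
13.600000381469727), 53.13010025024414)
grip [ 0.4553 -0.3702  0.176 ] (array([ 0.4554, -0.3742,  0.1654]), np.float64(0.00208749518023782))
sockhi [ 0.5312 -0.3378  0.122 ]
pin [0.5119 0.075  0.06  ]
pin [0.5238 0.075  0.06  ]
pin [0.5243 0.0731 0.15  ]
pin [0.5153 0.0762 0.177 ]
tri low (array([0.5294, 0.0782, 0.0436]), np.float64(0.009926123463099156)) hi (array([0.5262, 0.0745, 0.1478]), np.float64(0.004289371437163256))
w [0.4308 0.4241 0.072 ]
b [0.4396 0.3746 0.072 ]
g [0.4528 0.3281 0.072 ]
r [0.4675 0.2771 0.072 ]
w [0.5122 0.3649 0.072 ]
[0.3266 0.092  1.7092]
[ 0.5307 -0.3374  0.058 ]
[ 0.5302 -0.3377  0.148 ]
[0.5232 0.0976 0.    ]
[ 0.5299 -0.1197  0.    ]
[0.5144 0.0764 0.177 ]
```

```bash
python3 - <<'E'
from h import *
a=np.mean([snap('top').astype(float) for _ in range(6)],0)
np.save('top0.npy',a)
A=a.astype(np.uint8)[:,:,::-1]
z=lambda y0,y1,x0,x1,f:cv2.resize(A[y0:y1,x0:x1],None,fx=f,fy=f,interpolation=cv2.INTER_CUBIC)
o=np.zeros((600,800,3),np.uint8)
p=z(170,250,315,405,5);o[:400,:450]=p
p=z(225,305,440,509,5);o[:400,455:800]=p
p=z(226,250,316,346,8);o[405:597,:240]=p
p=z(228,250,462,492,8);o[405:581,250:490]=p
cv2.imwrite('pics/c2.png',o)
E
```

```text
(no output)
```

View pics/c2.png

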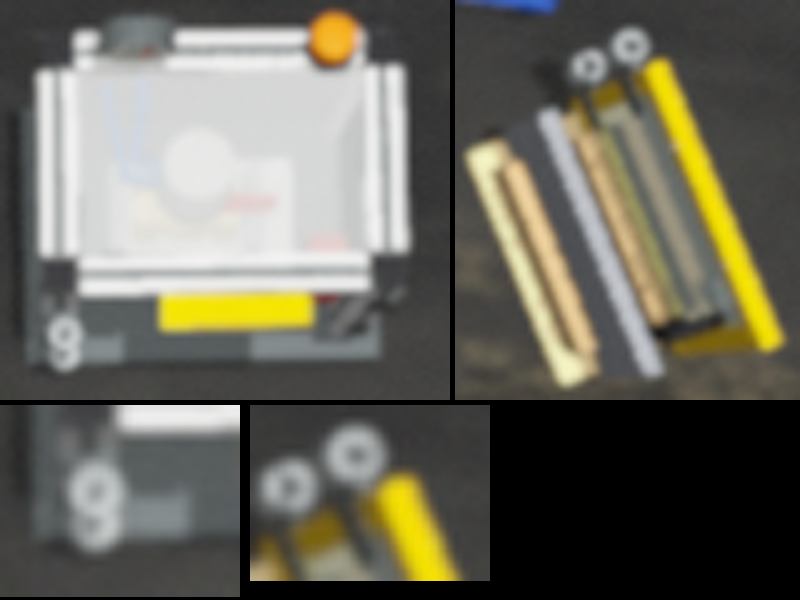

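```bash
python3 - <<'E'
from h import *
np.set_printoptions(precision=4,suppress=True)
a=np.load('top0.npy')
yel=a[:,:,0]-a[:,:,2]  # R-B
pts=[]
for r in range(243,289):
    row=yel[r,:506]; xs=np.arange(476,505)
    j=max(x for x in xs if row[x]>80)
    pk=row[j-3:j+1].max();h=pk/2
    j=max(x for x in xs if row[x]>h)
    pts.append((j+(row[j]-h)/(row[j]-row[j+1]),r))
pts=np.array(pts);k,c=np.polyfit(pts[:,1],pts[:,0],1);print('resid',np.std(pts[:,0]-k*pts[:,1]-c))
P=lambda r:atz('top',(r,k*r+c),.176)[:2]
A,B=P(243),P(289);d=(B-A)/np.linalg.norm(B-A)
print('back edge',A,B,'dir',d,'yaw',np.arctan2(-d[0]*-1*-1 if 0 else d[0],-d[1]))
S=[atz('top',(233.8,474.7),.148)[:2],atz('top',(237.8,466.6),.058)[:2]];print(S)
n=np.array([-d[1],d[0]]) # own x? check sign
yo=-d;xo=np.array([yo[1],-yo[0]])
for s in S: print('axis->backedge offset along own x',(A-s)@xo)
s=np.mean(S,0);off=(A-s)@xo
print('yaw',np.arctan2(xo[1],xo[0]),'grip',s+d*.095+xo*(off-.006),'mean axis',s)
print('pintle',atz('top',(236.2,327.6),.15),atz('top',(240.4,327.6),.06))
st=read_state();from scipy.spatial.transform import Rotation as R
print(R.from_rotvec(st['tcp_rot']).as_matrix(),st['tool_pos'])
for q in['tub','glue','nipple','mug','parts_bin']:print(q,[(atz('top',x['at'],0)[:2],round(x['score'],2)) for x in tip_of('top',q)[:2]])
E
```

```text
resid 0.05870347593156799
back edge [ 0.5021 -0.354 ] [ 0.3762 -0.4018] dir [-0.9349 -0.3548] yaw -1.2081032041061668
[array([ 0.5313, -0.3357]), array([ 0.5311, -0.3359])]
axis->backedge offset along own x 0.0068078294670680575
axis->backedge offset along own x 0.006630156897704918
yaw -1.2081032041061668 grip [ 0.4426 -0.3702] mean axis [ 0.5312 -0.3358]
pintle [0.5237 0.077  0.15  ] [0.5226 0.0761 0.06  ]
[[ 0.9545  0.2982 -0.    ]
 [ 0.2982 -0.9545  0.    ]
 [-0.     -0.     -1.    ]] [ 0.2013 -0.6443  0.3039]
tub [(array([0.4294, 0.0939]), 0.69)]
glue [(array([ 0.4447, -0.2064]), 0.66)]
nipple [(array([0.5812, 0.3772]), 0.59), (array([ 0.4192, -0.0249]), 0.48)]
mug [(array([0.6473, 0.3071]), 0.81), (array([ 0.4177, -0.027 ]), 0.29)]
parts_bin [(array([ 0.6451, -0.2736]), 0.94)]
```

step_arm(targets=[[[0,0,0],[21,-34,0],85],[[0,0,0],[21,-34,0],85],[[0,0,0],[21,-34,0],85],[[0,0,0],[21,-34,0],85],[[0,0,0],[21,-34,0],85]])

```text
time: 2.37
tool_pos: [0.2509, -0.449, 0.3037]
tcp_rot: [-3.106, -0.473, -0.0]
wrist_force: [-0.1, -0.4, 0.4]
width: 0.998
grip_force: 0.0
```

step_arm(targets=[[[0,0,0],[39,-4,0],85],[[0,0,0],[39,-4,0],85],[[0,0,0],[39,-4,0],85],[[0,0,0],[39,-4,0],85],[[0,0,0],[39,-4,0],85]])

```text
time: 2.78
tool_pos: [0.4325, -0.3724, 0.3044]
tcp_rot: [3.105, 0.474, 0.001]
wrist_force: [-0.9, -0.5, -0.3]
width: 0.997
grip_force: 0.0
```

step_arm(targets=[[[0,0,0],[12,0,0],85],[[0,0,-0.06],[0,0,10],85],[[0,0,0],[0,0,0],85],[[0,0,0],[0,0,0],85]], grip_force=90)

```text
time: 3.12
tool_pos: [0.4419, -0.3696, 0.2931]
tcp_rot: [-3.089, -0.565, 0.002]
wrist_force: [-0.2, -0.3, -0.3]
width: 0.996
grip_force: 0.0
```

```bash
cat >> h.py <<'E'
from scipy.spatial.transform import Rotation as Ro
def tcp():
    s=read_state();return s['tool_pos'],Ro.from_rotvec(s['tcp_rot']).as_matrix()
def mv(target,yaw=None):
    p,M=tcp();d=M.T@(np.array(target)-p)*1000
    print('tcp',p,'toolyaw',np.arctan2(M[1,1],M[0,1]),'shift mm',d)
    if yaw is not None: print('az',-(yaw-np.arctan2(M[1,1],M[0,1])))
np.set_printoptions(precision=4,suppress=True)
E
python3 - <<'E'
from h import *
print(read_state()['time'])
mv([.4426,-.3702,.222],-1.208)
snap('scene','s1.png')
for q in ['gate_grip','socket_high','socket_low']:print(q,tip_of('scene',q)[:2],tip_of('top',q)[:1])
for p in([.4426,-.3702,.176],[.5312,-.3358,.122],[.5312,-.3358,.032],[.523,.0766,.15],[.523,.0766,.06]):print(proj('scene',p))
E
```

```text
3.1167
tcp [ 0.4419 -0.3696  0.2931] toolyaw -1.208967269853377 shift mm [ 0.5455  0.9282 71.0998]
az -0.0009672698533771396
gate_grip [{'at': [186.3, 382.6], 'score': 0.25}] [{'at': [261.8, 491.0], 'score': 0.65}]
socket_high [{'at': [185.5, 386.2], 'score': 0.51}, {'at': [235.5, 313.6], 'score': 0.48}] [{'at': [234.9, 475.4], 'score': 0.6}]
socket_low [{'at': [203.0, 385.3], 'score': 0.53}, {'at': [228.8, 377.2], 'score': 0.45}] [{'at': [239.3, 464.9], 'score': 0.64}]
[184.1435 409.764 ]
[186.5088 386.4998]
[202.1009 384.4338]
[231.4092 312.7059]
[247.1083 312.6549]
```

step_arm(targets=[[[0,0,0],[0.5,1,30],85],[[0,0,0],[0,0,25],85],[[0,0,0],[0,0,16],85],[[0,0,0],[0,0,0],30],[[0,0,0],[0,0,0],0]], grip_force=90)

```text
time: 3.88
tool_pos: [0.4426, -0.3704, 0.2221]
tcp_rot: [-3.088, -0.566, 0.002]
wrist_force: [-0.1, -0.4, 0.3]
width: 0.742
grip_force: 0.0
```

step_arm(targets=[[[0,0,0],[0,0,0],0],[[0,0,0],[0,0,0],0],[[0,0,0],[0,0,0],0],[[0,0,0],[0,0,0],0]])

```text
time: 4.22
tool_pos: [0.4438, -0.3712, 0.2244]
tcp_rot: [3.088, 0.566, 0.002]
wrist_force: [1.6, -4.3, 4.5]
width: 0.139
grip_force: 6.7
```

step_arm(targets=[[[0,0,0],[0,0,0],0],[[0,0,0],[0,0,0],0],[[0,0,0],[0,0,-10],0],[[0,0,0],[0,0,-12],0],[[0,0,0],[0,0,-14],0]])

```text
time: 4.63
tool_pos: [0.4424, -0.3699, 0.2582]
tcp_rot: [-3.087, -0.566, 0.003]
wrist_force: [0.6, 0.2, -2.9]
width: 0.122
grip_force: 88.2
```

step_arm(targets=[[[0,0,0],[0,0,-20],0],[[0,0,0],[0,0,-25],0],[[0,0,0],[0,0,-25],0],[[0,0,0],[0,0,-14],0],[[0,0,0],[0,0,0],0]])

```text
time: 5.05
tool_pos: [0.4445, -0.3717, 0.3479]
tcp_rot: [3.084, 0.566, 0.007]
wrist_force: [1.5, -1.3, -3.0]
width: 0.12
grip_force: 88.3
```

```bash
python3 - <<'E'
from h import *
s=read_state();print(s['time'],s['width'],s['grip_force'],s['wrist_force'],s['torque'])
# gate grip to axis: hand target so that axis at (.483,.0766) yaw -.97
y=-.97;d=np.array([np.sin(y),-np.cos(y)])
g=np.array([.4426,-.3702]);ax=np.array([.5312,-.3358])
L=np.linalg.norm(g-ax);print(L)
for a in([.473,.0766],[.523,.0766]):
    t=np.array(a)+d*.095;mv([t[0],t[1],.334],y)
E
```

```text
5.05 0.11994078141419104 88.26458215713501 [ 1.49   -1.3176 -3.0472] [-0.0695 -0.0573  0.0589]
0.09504377938613343
tcp [ 0.4445 -0.3717  0.3479] toolyaw -1.2079430546098027 shift mm [  93.4272 -386.6644   11.6834]
az -0.2379430546098027
tcp [ 0.4445 -0.3717  0.3479] toolyaw -1.2079430546098027 shift mm [ 140.1709 -368.9177   11.9622]
az -0.2379430546098027
```

step_arm(targets=[[[0,0,0],[5,-20,0],0],[[0,0,0],[10,-37,0],0],[[0,0,0],[10,-38,0],0],[[0,0,0],[10,-38,0],0],[[0,0,0],[10,-38,0],0]])

```text
time: 5.47
tool_pos: [0.4233, -0.193, 0.3411]
tcp_rot: [-3.088, -0.565, 0.004]
wrist_force: [1.4, 0.8, -3.4]
width: 0.119
grip_force: 88.3
```

step_arm(targets=[[[0,0,0],[10,-38,0],0],[[0,0,0],[10,-38,0],0],[[0,0,0],[9,-38,0],0],[[0,0,0],[9,-38,0],0],[[0,0,0],[7,-34,0],0]])

```text
time: 5.88
tool_pos: [0.399, -0.0029, 0.3415]
tcp_rot: [-3.089, -0.567, 0.003]
wrist_force: [1.7, 0.1, -3.6]
width: 0.12
grip_force: 88.3
```

step_arm(targets=[[[0,0,0],[3,-20,0],0],[[0,0,0],[0,-10,0],0],[[0,0,-0.08],[0,0,0],0],[[0,0,-0.08],[0,0,0],0],[[0,0,-0.08],[0,0,0],0]])

```text
time: 6.3
tool_pos: [0.3922, 0.024, 0.3418]
tcp_rot: [2.998, 0.94, -0.003]
wrist_force: [0.2, -0.2, -3.5]
width: 0.124
grip_force: 88.4
```

```bash
python3 - <<'E'
from h import *
s=read_state();print(s['time'],s['width'],s['q'],s['joint_vel'])
y=-.97;d=np.array([np.sin(y),-np.cos(y)])
for a in([.473,.0766],[.523,.0766]):
    t=np.array(a)+d*.095;mv([t[0],t[1],.334],y)
E
```

```text
6.3 0.12417274989211669 [-0.0018 -0.3188  2.1026 -0.0007  1.3596  0.9617] [-0.0124  0.0044 -0.0023  0.0008  0.0001 -0.9516]
tcp [0.3922 0.024  0.3418] toolyaw -0.96334454822113 shift mm [1.3955 2.3119 7.8197]
az 0.006655451778869947
tcp [0.3922 0.024  0.3418] toolyaw -0.96334454822113 shift mm [42.4507 30.8507  7.7285]
az 0.006655451778869947
```

```bash
python3 - <<'E'
from h import *
a=np.mean([snap('top').astype(float) for _ in range(4)],0).astype(np.uint8)[:,:,::-1]
b=np.mean([snap('scene').astype(float) for _ in range(4)],0).astype(np.uint8)[:,:,::-1]
cv2.imwrite('pics/t2.png',a);cv2.imwrite('pics/sc2.png',b)
o=np.zeros((600,800,3),np.uint8)
o[:480,:400]=cv2.resize(a[225:285,300:350],None,fx=8,fy=8,interpolation=cv2.INTER_CUBIC)
o[:480,405:785]=cv2.resize(b[180:276,280:356],None,fx=5,fy=5,interpolation=cv2.INTER_CUBIC)
cv2.imwrite('pics/c3.png',o)
p,M=tcp();y=np.arctan2(M[1,1],M[0,1]);ax=p[:2]-np.array([np.sin(y),-np.cos(y)])*.095;print('pred axis',ax)
zl=p[2]-.222+.008;print('lower edge z',zl)
for n in('top','scene'):
    print(n,[proj(n,[*ax,zl+h]) for h in(.140,.114,.050,.024)],[proj(n,[.523,.0766,z]) for z in(.15,.06)])
    for q in('socket_high','socket_low','pintle_high','pintle_low'):print(q,[(x['at'],round(x['score'],2)) for x in tip_of(n,q)[:2]])
E
```

```text
pred axis [0.4711 0.0776]
lower edge z 0.12872325934218012
top [array([250.6501, 327.7963]), array([251.6389, 327.6978]), array([253.9312, 327.4694]), array([254.8093, 327.382 ])] [array([236.4625, 327.7477]), array([240.2608, 327.4479])]
socket_high [([253.0, 329.3], 0.81)]
socket_low [([255.2, 327.1], 0.8)]
pintle_high [([236.1, 329.2], 0.8)]
pintle_low [([237.1, 327.9], 0.62)]
scene [array([217.0719, 322.1451]), array([222.0949, 322.0413]), array([234.0695, 321.7938]), array([238.7822, 321.6965])] [array([231.4092, 312.7059]), array([247.1083, 312.6549])]
socket_high [([224.3, 318.7], 0.88), ([233.0, 314.4], 0.61)]
socket_low [([240.7, 320.5], 0.58)]
pintle_high [([233.5, 309.7], 0.66)]
pintle_low [([247.1, 313.7], 0.78), ([218.0, 406.9], 0.25)]
```

View pics/c3.png

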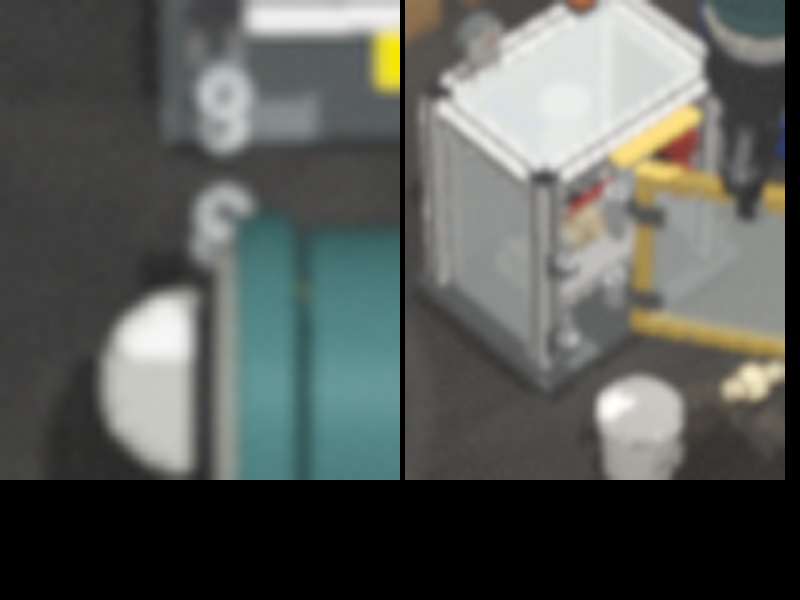

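```bash
python3 - <<'E'
from h import *
a=cv2.imread('pics/t2.png').astype(float).mean(2)
# disc fit: model = bg + amp*blurred disc; search center on upper arc only
from scipy.optimize import minimize
def fit(r0,c0,rad,mask):
    rr,cc=np.mgrid[int(r0)-6:int(r0)+7,int(c0)-6:int(c0)+7];I=a[rr,cc]
    def cost(v):
        rho=np.hypot(rr-v[0],cc-v[1]);f=1/(1+np.exp((rho-v[2])/.45))
        w=mask(rr,cc,v)&(rho>1.2)&(rho<v[2]+1.6)
        A=np.c_[f[w],np.ones(w.sum())];s=np.linalg.lstsq(A,I[w],rcond=None)
        return np.mean((A@s[0]-I[w])**2)/I[w].var()
    return min((minimize(cost,[r0+i,c0+j,rad],method='Nelder-Mead') for i in(-.5,0,.5) for j in(-.5,0,.5)),key=lambda m:m.fun)
up=lambda rr,cc,v:(rr<v[0]+.5)
upl=lambda rr,cc,v:(rr<v[0]+.5)&(cc<v[1]+2)
m1=fit(251.2,327.3,3.3,upl);m2=fit(236.3,327.4,3.2,up);print(m1.x,m1.fun,m2.x,m2.fun)
p,M=tcp()
zl=p[2]-.222+.008
for r in((251.2,327.3),m1.x[:2]):print('sock',atz('top',r,zl+.14))
for r in((236.4,327.3),m2.x[:2]):print('pin',atz('top',r,.15))
E
```

```text
[244.8427 336.2366   3.4048] 0.0 [239.4298 319.8796   1.5096] 0.03119330871247645
sock [0.4697 0.0789 0.2689]
sock [0.4862 0.0558 0.2689]
pin [0.5232 0.0779 0.15  ]
pin [0.5146 0.0986 0.15  ]
  return _methods._mean(a, axis=axis, dtype=dtype,
  ret = ret.dtype.type(ret / rcount)
<stdin>:11: RuntimeWarning: Degrees of freedom <= 0 for slice
  arrmean = um.true_divide(arrmean, div, out=arrmean,
  ret = ret.dtype.type(ret / rcount)
<stdin>:11: RuntimeWarning: divide by zero encountered in scalar divide
```

step_arm(targets=[[[0,0,0],[15,11,0],0],[[0,0,0],[18,13,10],0],[[0,0,0],[9.5,7,20],0],[[0,0,0],[0,0,22],0],[[0,0,0],[0,0,0],0]])

```text
time: 7.52
tool_pos: [0.4431, 0.0227, 0.2861]
tcp_rot: [-2.997, -0.932, 0.014]
wrist_force: [-1.2, -0.1, -4.8]
width: 0.116
grip_force: 90.7
```

```bash
python3 - <<'E'
from h import *
a=np.mean([snap('top').astype(float) for _ in range(4)],0).astype(np.uint8)[:,:,::-1]
b=np.mean([snap('scene').astype(float) for _ in range(4)],0).astype(np.uint8)[:,:,::-1]
o=np.zeros((600,800,3),np.uint8)
o[:400,:400]=cv2.resize(a[220:260,305:345],None,fx=10,fy=10,interpolation=cv2.INTER_CUBIC)
o[:600,405:785]=cv2.resize(b[200:260,295:333],None,fx=10,fy=10,interpolation=cv2.INTER_CUBIC)
cv2.imwrite('pics/c4.png',o)
p,M=tcp();y=np.arctan2(M[1,1],M[0,1]);ax=p[:2]-np.array([np.sin(y),-np.cos(y)])*.095
s=read_state();print('pred axis',ax,p,M[:,2],s['wrist_force'])
zl=p[2]-.222+.008;print('lower edge z',zl)
for n in('top','scene'):
    print(n,'socket',[proj(n,[*ax,zl+h]) for h in(.140,.114,.050,.024)],'pin',[proj(n,[.523,.0766,z]) for z in(.177,.15,.087,.06)])
E
```

```text
pred axis [0.5243 0.0766] [0.4461 0.0227 0.2925] [ 0.003 -0.    -1.   ] [ 0.4859  0.3356 -4.081 ]
lower edge z 0.07846511047306368
top socket [array([232.7771, 328.0098]), array([234.0308, 327.9113]), array([236.9436, 327.6826]), array([238.0617, 327.5948])] pin [array([235.2374, 327.8444]), array([236.4625, 327.7477]), array([239.1649, 327.5344]), array([240.2608, 327.4479])]
scene socket [array([218.6018, 312.5131]), array([223.4602, 312.4994]), array([235.0533, 312.4668]), array([239.6202, 312.454 ])] pin [array([226.5089, 312.7218]), array([231.4092, 312.7059]), array([242.4981, 312.6699]), array([247.1083, 312.6549])]
```

View pics/c4.png

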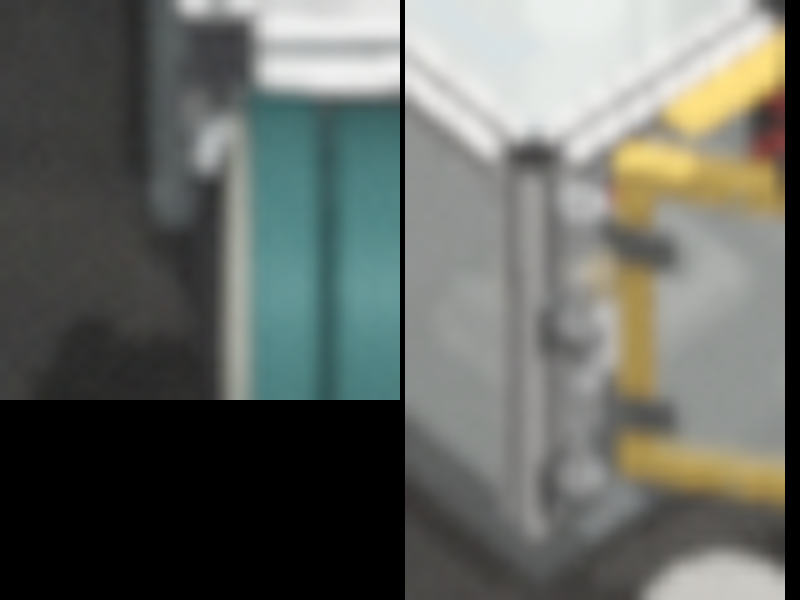

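step_arm(targets=[[[0,0,0],[-0.4,-0.3,8],0],[[0,0,0],[0,0,6],0],[[0,0,0],[0,0,4],0],[[0,0,0],[0,0,4],0],[[0,0,0],[0,0,0],0]])

```text
time: 8.33
tool_pos: [0.446, 0.0228, 0.2684]
tcp_rot: [3.0, 0.931, 0.005]
wrist_force: [7.1, 0.6, -7.8]
width: 0.116
grip_force: 90.2
```

```bash
python3 - <<'E'
from h import *
s=read_state();p,M=tcp();y=np.arctan2(M[1,1],M[0,1]);ax=p[:2]-np.array([np.sin(y),-np.cos(y)])*.095
print(s['time'],ax,p,p[2]-.214,s['wrist_force'],s['torque'],s['width'])
E
```

```text
8.3333 [0.5243 0.0766] [0.446  0.0228 0.2684] 0.05440338763032912 [ 7.0875  0.5822 -7.7663] [-0.1265 -1.668  -0.3609] 0.11621077030675316
```

step_arm(targets=[[[0,0,0],[0.8,0.6,0],0],[[0,0,0],[0,0,2],0],[[0,0,0],[0,0,2],0],[[0,0,0],[0,0,0],0]])

```text
time: 8.67
tool_pos: [0.4464, 0.0227, 0.2648]
tcp_rot: [3.0, 0.932, 0.002]
wrist_force: [5.0, 0.9, -3.6]
width: 0.12
grip_force: 90.6
```

```bash
cat > st.py <<'E'
from h import *
s=read_state();p,M=tcp();y=np.arctan2(M[1,1],M[0,1]);ax=p[:2]-np.array([np.sin(y),-np.cos(y)])*.095
print(s['time'],'ax',ax,'tcp',p,'low',p[2]-.214,s['wrist_force'],s['torque'],s['width'],'Rz',M[:,2],y)
E
python3 st.py
```

```text
8.6667 ax [0.5247 0.0765] tcp [0.4464 0.0227 0.2648] low 0.050786284260616404 [ 4.9618  0.8848 -3.5564] [-0.1458 -1.492  -0.3744] 0.11994836868630128 Rz [ 0.0014  0.0001 -1.    ] -0.9682640079986675
```

step_arm(targets=[[[0,0,0],[0.7,0.5,1],0],[[0,0,0],[0,0,2.5],0],[[0,0,0],[0,0,2.5],0],[[0,0,0],[0,0,2],0],[[0,0,0],[0,0,0],0]])

```text
time: 9.08
tool_pos: [0.4468, 0.0227, 0.2564]
tcp_rot: [-3.0, -0.932, -0.0]
wrist_force: [5.3, -1.2, -3.3]
width: 0.12
grip_force: 90.7
```

```bash
python3 st.py
```

```text
9.0833 ax [0.5251 0.0765] tcp [0.4468 0.0227 0.2564] low 0.04240918337502228 [ 5.3071 -1.2185 -3.3145] [-0.1108 -1.4374 -0.3236] 0.12003049575389374 Rz [ 0.      0.0001 -1.    ] -0.9681391204946367
```

step_arm(targets=[[[0,0,0],[0.5,0.4,2],0],[[0,0,0],[0,0,2],0],[[0,0,0],[0,0,1.5],0],[[0,0,0],[0,0,1],0],[[0,0,0],[0,0,0],0]])

```text
time: 9.5
tool_pos: [0.4469, 0.0225, 0.2518]
tcp_rot: [-3.0, -0.933, 0.003]
wrist_force: [-3.3, -3.2, 8.5]
width: 0.12
grip_force: 93.1
```

```bash
python3 st.py
```

```text
9.5 ax [0.5251 0.0764] tcp [0.4469 0.0225 0.2518] low 0.03777463082103641 [-3.3379 -3.1595  8.5462] [ 0.0402 -0.1154 -0.0226] 0.11985735085911232 Rz [-0.0016 -0.0003 -1.    ] -0.9675134526193563
```

step_arm(targets=[[[0,0,0],[0,0,0],20],[[0,0,0],[0,0,0],40],[[0,0,0],[0,0,0],50],[[0,0,0],[0,0,0],50],[[0,0,0],[0,0,0],50]])

```text
time: 9.92
tool_pos: [0.4469, 0.0227, 0.2498]
tcp_rot: [-2.999, -0.933, 0.002]
wrist_force: [0.3, -0.1, 0.5]
width: 0.584
grip_force: 0.0
```

step_arm(targets=[[[0,0,0],[0,0,-10],50],[[0,0,0],[0,0,-18],50],[[0,0,0],[0,0,-22],50],[[0,0,0],[-20,-15,0],20],[[0,0,0],[-25,-21,0],0]])

```text
time: 10.33
tool_pos: [0.3919, 0.0266, 0.3032]
tcp_rot: [2.999, 0.932, 0.006]
wrist_force: [-0.2, 0.2, -0.3]
width: 0.318
grip_force: 0.0
```

```bash
python3 st.py; python3 - <<'E'
from h import *
a=snap('top');b=snap('scene')
o=np.zeros((600,800,3),np.uint8)
o[:480,:400]=cv2.resize(a[200:320,290:390],None,fx=4,fy=4,interpolation=cv2.INTER_CUBIC)[:,:,::-1]
o[:600,405:785]=cv2.resize(b[170:290,290:366],None,fx=5,fy=5,interpolation=cv2.INTER_CUBIC)[:,:,::-1]
cv2.imwrite('pics/c5.png',o)
for h in (.140,.114,.050,.024,.0): print(proj('scene',[.5240,.0766,.036+h]),proj('top',[.5240,.0766,.036+h]))
E
```

```text
10.3333 ax [0.4701 0.0805] tcp [0.3919 0.0266 0.3032] low 0.08922118634043344 [-0.151   0.1603 -0.2789] [-0.0066  0.0956  0.0781] 0.3177059174737362 Rz [ 0.0043 -0.0001 -1.    ] -0.9683673865207059
[226.5447 312.5445] [234.9236 327.8407]
[231.262  312.5308] [236.1084 327.7476]
[242.5238 312.498 ] [238.8656 327.5311]
[246.9621 312.4851] [239.9255 327.4479]
[250.9914 312.4734] [240.8751 327.3733]
```

View pics/c5.png

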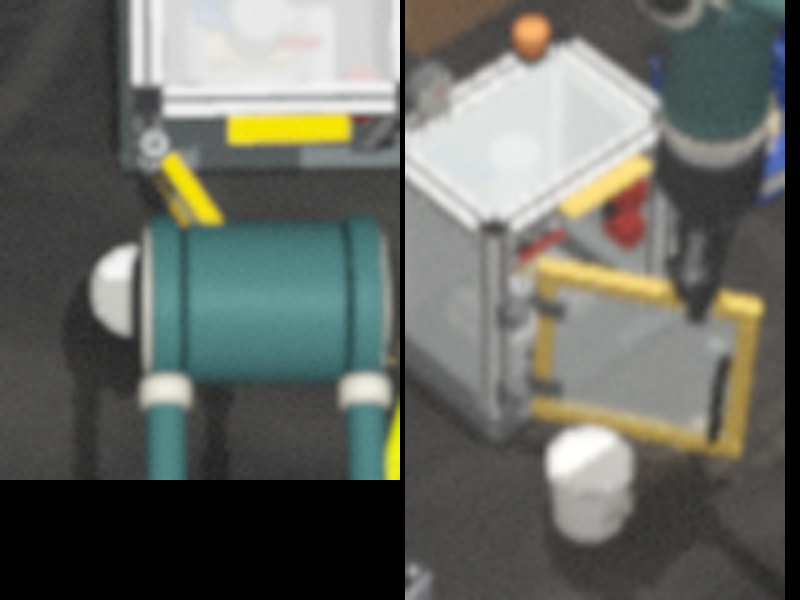

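step_arm(targets=[[[0,0,0],[0,-5,0],0],[[0,0,0],[0,0,0],0],[[0,0,0],[0,0,15],0],[[0,0,0],[0,0,20],0],[[0,0,0],[0,0,18],0]])

```text
time: 10.85
tool_pos: [0.3884, 0.031, 0.2474]
tcp_rot: [2.999, 0.933, 0.003]
wrist_force: [0.2, -0.3, -0.4]
width: 0.005
grip_force: 0.0
```

```bash
python3 st.py; python3 - <<'E'
from h import *
# push plan: contact center r=.14->.15, offset .0205 incl. from gate plane; yaw from -.967 to .03
A=np.array([.5242,.0766]);p,M=tcp();q=p[:2].copy();ty=np.arctan2(M[1,1],M[0,1])
ys=np.r_[-.967,np.linspace(-.9,.03,9)];rs=np.linspace(.140,.150,10)
for y,r in zip(ys,rs):
    d=np.array([np.sin(y),-np.cos(y)]);xo=np.array([np.cos(y),np.sin(y)])
    t=A+r*d-.0205*xo
    # tool frame at the previous yaw: x=-d, y=xo ; shift applied along axes as they stand (before turn?)
    X=np.array([-np.sin(ty),np.cos(ty)]);Y=np.array([np.cos(ty),np.sin(ty)])
    print(round(y,3),t,'shift',(t-q)@X*1000,(t-q)@Y*1000,'az',-(y-ty));q=t;ty=y
E
```

```text
10.85 ax [0.4666 0.0849] tcp [0.3884 0.031  0.2474] low 0.03341133227503687 [ 0.2254 -0.2668 -0.4472] [ 0.0384 -0.0172  0.0187] 0.004763765931513169 Rz [ 0.0017  0.     -1.    ] -0.9677553246558958
-0.967 [0.3973 0.014 ] shift -2.2857874101230484 19.10333771424849 az -0.0007553246558957838
-0.9 [0.4009 0.0049] shift -2.166978309328063 9.49336757189619 az -0.06699999999999995
-0.784 [ 0.4093 -0.0097] shift -2.528953883929661 16.634482952097464 az -0.11624999999999996
-0.668 [ 0.4194 -0.0233] shift -2.5214545227090883 16.763358887547373 az -0.11625000000000008
-0.551 [ 0.4311 -0.0357] shift -2.513955161488559 16.892234822997125 az -0.11624999999999996
-0.435 [ 0.4443 -0.0468] shift -2.5064558002679473 17.02111075844701 az -0.11625000000000002
-0.319 [ 0.4588 -0.0563] shift -2.4989564390474652 17.149986693896782 az -0.11625000000000002
-0.202 [ 0.4744 -0.064 ] shift -2.491457077826916 17.278862629346627 az -0.11624999999999996
-0.086 [ 0.491 -0.07 ] shift -2.483957716606298 17.40773856479642 az -0.11625000000000008
0.03 [ 0.5082 -0.0739] shift -2.4764583553857933 17.536614500246362 az -0.11624999999999994
```

step_arm(targets=[[[0,0,0],[-1,8,0],0],[[0,0,0],[-1,8,0],0],[[0,0,-0.03],[-1,7,0],0],[[0,0,-0.05],[-1,7.5,0],0],[[0,0,-0.05],[-1,7.5,0],0]])

```text
time: 11.27
tool_pos: [0.4071, -0.0039, 0.2491]
tcp_rot: [2.931, 1.128, 0.003]
wrist_force: [-0.4, 0.7, -0.7]
width: 0.004
grip_force: 0.1
```

step_arm(targets=[[[0,0,-0.058],[-1,8.4,0],0],[[0,0,-0.058],[-1,8.4,0],0],[[0,0,-0.058],[-1,8.4,0],0],[[0,0,-0.058],[-1,8.4,0],0],[[0,0,-0.058],[-1,8.4,0],0]])

```text
time: 11.68
tool_pos: [0.4354, -0.0356, 0.2493]
tcp_rot: [2.736, 1.54, 0.003]
wrist_force: [-0.5, -0.5, -0.3]
width: -0.002
grip_force: 0.1
```

```bash
cat > pl.py <<'E'
from h import *
A=np.array([.5242,.0766]);p,M=tcp();ty=np.arctan2(M[1,1],M[0,1]);v=p[:2]-A
X=np.array([-np.sin(ty),np.cos(ty)]);Y=np.array([np.cos(ty),np.sin(ty)])
print('r',-v@X,'lat',v@Y,'toolyaw',ty,'z',p[2]);s=read_state();print(s['time'],s['wrist_force'],s['torque'],s['q'])
a=snap('top');hsv=cv2.cvtColor(a,cv2.COLOR_RGB2HSV);m=cv2.inRange(hsv,(20,120,110),(33,255,255));m[:, :320]=0;m[:,410:]=0;m[:215]=0;m[285:]=0
k,l,stt,ce=cv2.connectedComponentsWithStats(m)
for i in range(1,k):
    if stt[i,4]>15:print(stt[i],cv2.minAreaRect(np.argwhere(l==i)[:,::-1].astype(np.float32)))
E
python3 pl.py
```

```text
r 0.1419802331742739 lat -0.017697904460306415 toolyaw -0.5457012846408679 z 0.24927873910624448
11.6833 [-0.4806 -0.5077 -0.2966] [ 0.0512 -0.0312 -0.0065] [-0.1384 -0.1582  2.1507 -0.0002  1.1463  0.4073]
[347 229  31   7 203] ((362.0, 232.0), (6.0, 30.0), 90.0)
[332 235  21  16 131] ((342.5934753417969, 242.33383178710938), (22.933330535888672, 6.1010284423828125), 29.357751846313477)
[337 248  14  10  45] ((343.36761474609375, 252.2205810546875), (15.263373374938965, 2.7439770698547363), 30.963754653930664)
```

step_arm(targets=[[[0,0,-0.058],[-3,8.4,0],0],[[0,0,-0.058],[-3,8.4,0],0],[[0,0,-0.058],[-3,8.4,0],0],[[0,0,-0.058],[-3,8.4,0],0],[[0,0,-0.058],[-1,8.4,0],0]])

```text
time: 12.15
tool_pos: [0.4671, -0.0647, 0.2488]
tcp_rot: [2.487, 1.917, 0.001]
wrist_force: [0.5, 0.3, 0.4]
width: 0.001
grip_force: 0.1
```

step_arm(targets=[[[0,0,-0.058],[-1,8.4,0],0],[[0,0,-0.058],[-1,8,0],0],[[0,0,-0.058],[0,6,0],0],[[0,0,0],[0,0,0],0]])

```text
time: 12.48
tool_pos: [0.4893, -0.071, 0.2489]
tcp_rot: [2.312, 2.124, 0.002]
wrist_force: [-1.0, 0.6, -0.3]
width: 0.002
grip_force: 0.0
```

```bash
python3 pl.py
```

```text
r 0.1499931841091581 lat -0.022320573128934085 toolyaw -0.08437244262623897 z 0.24886942509851154
12.4833 [-0.9629  0.5547 -0.3013] [ 0.0306  0.057  -0.0375] [-0.1944 -0.0391  2.044  -0.0001  1.1339 -0.11  ]
[334 229  35  11 297] ((351.0, 234.0), (10.0, 34.0), 90.0)
[340 243  27   5  79] ((353.0697021484375, 244.73361206054688), (26.16482925415039, 2.897143840789795), 5.194429397583008)
```

step_arm(targets=[[[0,0,-0.04],[0,5,0],0],[[0,0,-0.04],[0,5,0],0],[[0,0,-0.03],[0,4,0],0],[[0,0,0],[0,3,0],0],[[0,0,0],[0,1.5,0],0]])

```text
time: 12.95
tool_pos: [0.5061, -0.0707, 0.2479]
tcp_rot: [2.195, 2.247, 0.0]
wrist_force: [-0.6, -0.7, 0.8]
width: -0.001
grip_force: 0.2
```

```bash
python3 pl.py
```

```text
r 0.14679613532091032 lat -0.021614497703365786 toolyaw 0.02362286902554239 z 0.24786614540878732
12.95 [-0.5772 -0.6615  0.8265] [-0.0331  0.0592 -0.0111] [-0.1875 -0.0043  2.012  -0.      1.1334 -0.2111]
[334 229  35   8 246] ((351.0, 232.5), (7.0, 34.0), 90.0)
[340 241  29   4  69] ((354.0, 242.5), (3.0, 28.0), 90.0)
```

step_arm(targets=[[[0,0,0],[0,1.5,0],0],[[0,0,0],[0,1.5,0],0],[[0,0,0],[0,1,0],0],[[0,0,0],[0,0,0],0]])

```text
time: 13.33
tool_pos: [0.5094, -0.0704, 0.2474]
tcp_rot: [-2.192, -2.249, 0.001]
wrist_force: [-2.2, -0.8, 1.4]
width: -0.004
grip_force: 1.0
```

```bash
python3 pl.py
```

```text
r 0.14659843766428055 lat -0.01857658053966136 toolyaw 0.025724514620211116 z 0.24737679556957418
13.3333 [-2.17   -0.7966  1.4384] [-0.0515  0.2958 -0.0457] [-0.1857  0.0033  2.0053 -0.0003  1.1339 -0.2113]
[334 228  35   9 227] ((350.99029541015625, 232.31631469726562), (6.937766075134277, 34.320919036865234), 86.98721313476562)
[340 241  28   3  79] ((353.5, 242.0), (2.0, 27.0), 90.0)
```

step_arm(targets=[[[0,0,0],[0,1,0],0],[[0,0,0],[0,1,0],0],[[0,0,0],[0,0,0],0]])

```text
time: 13.63
tool_pos: [0.5098, -0.0704, 0.2474]
tcp_rot: [-2.19, -2.248, 0.006]
wrist_force: [-9.7, -0.8, 6.7]
width: -0.0
grip_force: 4.6
```

step_arm(targets=[[[0,0,0],[0,1,0],0],[[0,0,0],[0,0,0],0]])

```text
time: 13.8
tool_pos: [0.51, -0.0704, 0.2474]
tcp_rot: [-2.189, -2.246, 0.008]
wrist_force: [-12.4, -1.6, 7.9]
width: 0.005
grip_force: 6.3
```

```bash
python3 pl.py
```

```text
r 0.146612531744868 lat -0.018047625112491382 toolyaw 0.026067802557886027 z 0.24735915428818622
13.8 [-12.399   -1.5563   7.9243] [-0.1298  1.7009 -0.0702] [-0.1849  0.0079  2.0008 -0.0016  1.1401 -0.2102]
[334 229  35   8 225] ((350.9898376464844, 232.2862091064453), (6.849381923675537, 34.29447555541992), 87.27368927001953)
[340 241  28   3  81] ((353.5, 242.0), (2.0, 27.0), 90.0)
```

step_arm(targets=[[[0,0,0],[0,1.5,0],0],[[0,0,0],[0,0,0],0]])

```text
time: 14.02
tool_pos: [0.5103, -0.0704, 0.2474]
tcp_rot: [-2.187, -2.245, 0.012]
wrist_force: [-17.4, -0.8, 12.8]
width: 0.0
grip_force: 8.8
```

step_arm(targets=[[[0,0,0],[0,-3,0],0],[[0,0,0],[0,-4,0],0],[[0,0,0],[0,-15,0],0],[[0,0,0],[0,-30,-10],0],[[0,0,0],[0,-10,-30],0]])

```text
time: 14.43
tool_pos: [0.4462, -0.0708, 0.2813]
tcp_rot: [-2.184, -2.242, 0.011]
wrist_force: [-0.5, 0.5, -1.1]
width: 0.004
grip_force: 0.0
```

```bash
python3 pl.py; python3 - <<'E'
from h import *
a=snap('top');b=snap('scene')
o=np.zeros((600,800,3),np.uint8)
o[:330,:600]=cv2.resize(a[215:270,310:410],None,fx=6,fy=6,interpolation=cv2.INTER_CUBIC)[:,:,::-1]
o[330:600,600:]=0
c=cv2.resize(b[190:250,295:375],None,fx=4.5,fy=4.5,interpolation=cv2.INTER_CUBIC)[:,:,::-1]
o[330:330+c.shape[0],:c.shape[1]]=c
c=cv2.resize(a[235:290,190:280],None,fx=4.5,fy=4.5,interpolation=cv2.INTER_CUBIC)[:,:,::-1]
o[335:335+c.shape[0],380:380+c.shape[1]]=c
cv2.imwrite('pics/c6.png',o)
for q in('white_button_top','blue_button_top','green_button_top'):
    print(q,[(atz('top',x['at'],.072),round(x['score'],2)) for x in tip_of('top',q)[:2]],[(atz('scene',x['at'],.072),round(x['score'],2)) for x in tip_of('scene',q)[:2]])
print(tcp()[0],read_state()['q'])
E
```

```text
r 0.1453480407475126 lat -0.08185836715899324 toolyaw 0.02605580913798493 z 0.2813181470387268
14.4333 [-0.4681  0.4524 -1.0966] [ 0.0409 -0.0146 -0.0028] [-0.2126 -0.1452  2.0783  0.      1.2223 -0.2387]
[334 229  42   8 273] ((354.5, 232.5), (7.0, 41.0), 90.0)
[340 241  30   3  89] ((354.5, 242.0), (2.0, 29.0), 90.0)
white_button_top [(array([0.387 , 0.7157, 0.072 ]), 0.52), (array([0.4378, 0.4252, 0.072 ]), 0.51)] [(array([0.3968, 0.7169, 0.072 ]), 0.61), (array([0.4239, 0.4268, 0.072 ]), 0.4)]
blue_button_top [(array([0.4016, 0.6689, 0.072 ]), 0.43)] [(array([ 0.3785, -0.3012,  0.072 ]), 0.69), (array([0.3979, 0.6634, 0.072 ]), 0.58)]
green_button_top [(array([0.4147, 0.6251, 0.072 ]), 0.6), (array([0.4616, 0.3309, 0.072 ]), 0.53)] [(array([0.4643, 0.3431, 0.072 ]), 0.41)]
[ 0.4522 -0.0718  0.2863] [-0.2119 -0.1434  2.0673  0.0001  1.2194 -0.2381]
```

View pics/c6.png

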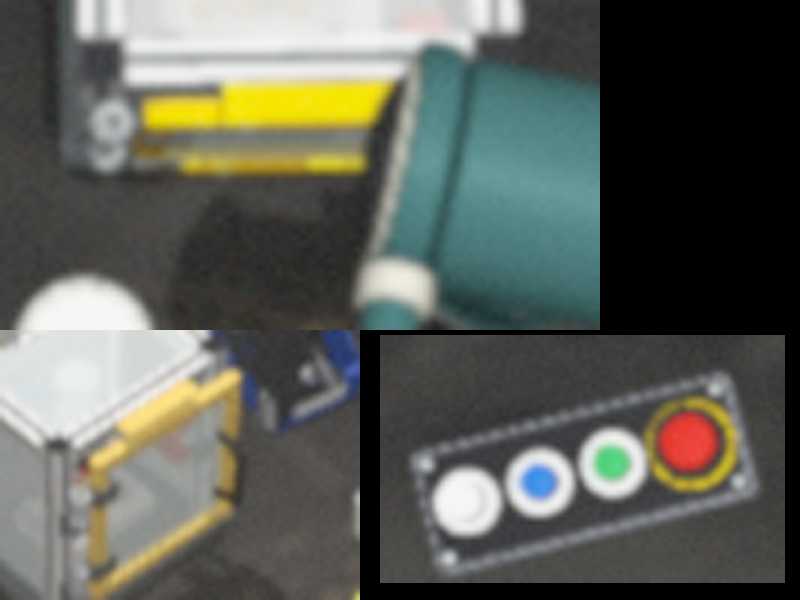

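step_arm(targets=[[[0,0,0],[20,-1,0],0],[[0,0,0],[38,-1,0],0],[[0,0,0],[40,-1,0],0],[[0,0,0],[40,-1,0],0],[[0,0,0],[40,-1,0],0]])

```text
time: 15.3
tool_pos: [0.4423, 0.1075, 0.2867]
tcp_rot: [-2.193, -2.249, 0.001]
wrist_force: [1.4, -1.2, 0.4]
width: 0.001
grip_force: 0.0
```

step_arm(targets=[[[0,0,0],[40,-1,0],0],[[0,0,0],[40,-1,0],0],[[0,0,0],[40,-1,0],0],[[0,0,0],[40,-1,0],0],[[0,0,0],[38,-1,8],0]])

```text
time: 15.72
tool_pos: [0.4327, 0.3066, 0.2801]
tcp_rot: [2.191, 2.251, 0.003]
wrist_force: [2.1, -0.1, -0.1]
width: 0.002
grip_force: 0.0
```

step_arm(targets=[[[0,0,0],[38,0,12],0],[[0,0,0],[37,0,15],0],[[0,0,0],[30,0,20],0],[[0,0,0],[14,0,20],0],[[0,0,0],[0,0,0],0]])

```text
time: 16.13
tool_pos: [0.4268, 0.4241, 0.2064]
tcp_rot: [-2.188, -2.253, 0.013]
wrist_force: [-1.1, -0.6, -0.9]
width: 0.0
grip_force: 0.0
```

```bash
python3 - <<'E'
from h import *
s=read_state();print(s['time'],s['q'],s['width'])
for t in((.4297,.4230,.16),(.4416,.3755,.16),(.4534,.328,.16)):mv(t)
a=cv2.imread('pics/c6.png') # refine button centres from earlier top average
A=np.load('top0.npy')
hsv=cv2.cvtColor(A.astype(np.uint8),cv2.COLOR_RGB2HSV)
for n,lo,hi in(('b',(100,120,80),(125,255,255)),('g',(45,90,60),(85,255,255))):
    m=cv2.inRange(hsv,lo,hi);m[:,:195]=0;m[:,280:]=0;m[:240]=0;m[290:]=0
    r,c=np.nonzero(m);print(n,len(r),atz('top',(r.mean(),c.mean()),.071))
E
```

```text
16.1333 [0.7405 0.2093 1.8583 0.001  1.0822 0.7108] 3.74182973561352e-05
tcp [0.4268 0.4241 0.2064] toolyaw 0.029160883935710237 shift mm [-0.995   3.1678 46.4195]
tcp [0.4268 0.4241 0.2064] toolyaw 0.029160883935710237 shift mm [-48.8215  13.6775  46.5741]
tcp [0.4268 0.4241 0.2064] toolyaw 0.029160883935710237 shift mm [-96.6452  24.0873  46.7293]
b 34 [0.4418 0.3763 0.071 ]
g 38 [0.4546 0.3299 0.071 ]
```

step_arm(targets=[[[0,0,0],[-0.5,3,25],0],[[0,0,0],[0,0,22],0],[[0,0,0],[0,0,12],0],[[0,0,0],[0,0,9],0],[[0,0,0],[0,0,1.5],0]])

```text
time: 16.55
tool_pos: [0.4318, 0.421, 0.1414]
tcp_rot: [-2.193, -2.25, 0.005]
wrist_force: [-1.6, -1.0, 3.4]
width: 0.0
grip_force: 1.6
```

step_arm(targets=[[[0,0,0],[0,0,0],0]])

```text
time: 16.63
tool_pos: [0.4324, 0.4217, 0.1431]
tcp_rot: [2.193, 2.25, -0.002]
wrist_force: [-0.3, -0.1, 2.5]
width: 0.002
grip_force: 1.1
```

step_arm(targets=[[[0,0,0],[0,0,3],0],[[0,0,0],[0,0,2],0],[[0,0,0],[0,0,0],0]])

```text
time: 16.88
tool_pos: [0.4333, 0.4227, 0.1392]
tcp_rot: [2.192, 2.25, 0.004]
wrist_force: [-0.1, -0.7, 4.8]
width: 0.001
grip_force: 2.2
```

step_arm(targets=[[[0,0,0],[0,0,1.5],0],[[0,0,0],[0,0,1],0],[[0,0,0],[0,0,0],0]])

```text
time: 17.13
tool_pos: [0.4333, 0.4228, 0.1385]
tcp_rot: [2.192, 2.25, 0.004]
wrist_force: [-2.9, -4.3, 14.8]
width: 0.002
grip_force: 7.4
```

step_arm(targets=[[[0,0,0],[0,0,-10],0],[[0,0,0],[0,0,-15],0],[[0,0,0],[-23,3,0],0],[[0,0,0],[-23,4,0],0],[[0,0,0],[0,0,0],0]])

```text
time: 17.55
tool_pos: [0.4408, 0.3739, 0.1605]
tcp_rot: [2.193, 2.248, -0.002]
wrist_force: [-0.7, 0.3, -0.1]
width: -0.001
grip_force: 0.0
```

```bash
python3 - <<'E'
from h import *
mv((.4417,.376,.1385));print(read_state()['wrist_force'])
E
```

```text
tcp [0.4408 0.3739 0.1605] toolyaw 0.0249660133397122 shift mm [ 2.1105  0.9839 21.9793]
[-0.692   0.2672 -0.1101]
```

step_arm(targets=[[[0,0,0],[1.5,1,10],0],[[0,0,0],[0,0,9],0],[[0,0,0],[0,0,4],0],[[0,0,0],[0,0,2],0],[[0,0,0],[0,0,0],0]])

```text
time: 17.97
tool_pos: [0.4422, 0.379, 0.1383]
tcp_rot: [2.191, 2.251, 0.001]
wrist_force: [-5.2, -6.6, 23.4]
width: 0.003
grip_force: 11.3
```

step_arm(targets=[[[0,0,0],[0,0,-10],0],[[0,0,0],[0,0,-15],0],[[0,0,0],[-24,5,0],0],[[0,0,0],[-24,5,0],0],[[0,0,0],[0,0,0],0]])

```text
time: 18.38
tool_pos: [0.4525, 0.3281, 0.1591]
tcp_rot: [2.192, 2.249, -0.005]
wrist_force: [-0.2, -0.1, -0.9]
width: 0.001
grip_force: 0.0
```

```bash
python3 - <<'E'
from h import *
mv((.4540,.329,.1385));print(read_state()['wrist_force'])
E
```

```text
tcp [0.4525 0.3281 0.1591] toolyaw 0.02573574218513995 shift mm [ 0.9084  1.5826 20.6067]
[-0.1647 -0.1321 -0.9174]
```

step_arm(targets=[[[0,0,0],[1,1.5,10],0],[[0,0,0],[0,0,8],0],[[0,0,0],[0,0,4],0],[[0,0,0],[0,0,2],0],[[0,0,0],[0,0,0],0]])

```text
time: 18.8
tool_pos: [0.4546, 0.3324, 0.1384]
tcp_rot: [2.191, 2.251, -0.001]
wrist_force: [-5.0, -5.4, 19.2]
width: -0.003
grip_force: 9.7
```

step_arm(targets=[[[0,0,0],[0,0,-10],0],[[0,0,0],[0,0,-25],0],[[0,0,0],[0,0,-35],0],[[0,0,0],[0,0,-30],0],[[0,0,0],[0,0,0],0]])

```text
time: 19.22
tool_pos: [0.4568, 0.3343, 0.2424]
tcp_rot: [2.19, 2.25, 0.016]
wrist_force: [0.5, 0.1, 0.3]
width: 0.004
grip_force: 0.0
```

```bash
python3 - <<'E'
from h import *
a=snap('top');b=snap('scene')
o=np.zeros((600,800,3),np.uint8)
o[:300,:800]=cv2.resize(a[190:310,190:510],(800,300),interpolation=cv2.INTER_CUBIC)[:,:,::-1]
o[300:600,:450]=cv2.resize(b[180:280,285:435],(450,300),interpolation=cv2.INTER_CUBIC)[:,:,::-1]
cv2.imwrite('pics/c7.png',o);print(read_state()['time'])
E
```

```text
19.3167
```

View pics/c7.png

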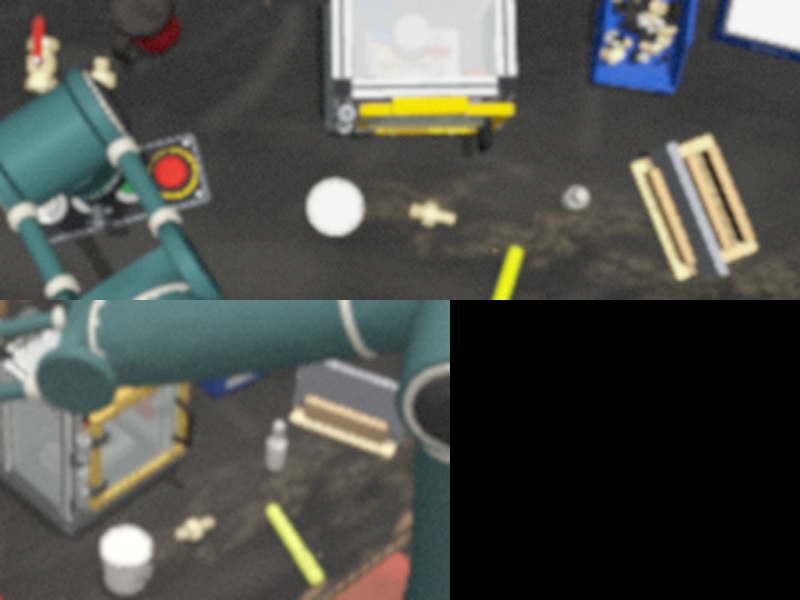

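The gate is shut under its lip. The bystanders stand where they were, and the arm is clear of everything.

```bash
python3 -c "
from workcell import *
print(finish_job())"
```

```text
the job is handed in; nothing more can be done
None
```

I hung the gate on both pintles, released it and pushed it shut against its buffers. I then pressed white, blue and green fully down in that order and handed the job in at about 19 s, with the red stop and the bystanders untouched; no verdict was returned.

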